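# Bring the oil cruet to the front of the spice carousel

### The arm

A 6-joint arm with a two-finger parallel gripper is mounted at the origin on the work surface. World frame = base frame: x ahead of the robot, y to its left, z up, the work surface at z = 0. Lengths are in m, angles in rad, forces in N, time in s.
With the tool pointing down it reaches from about 0.4 to 0.825 m from the base axis. Payload 7 kg.
Tool frame: the origin (TCP) lies at the very end of the fingers, on their centre line; the grasp point (between the pads) lies 19 mm behind it; z points along the fingers, y is the direction in which the jaws open and shut (so a half turn about z gives the same grasp; the last joint's range is limited). The gripper opens to 85 mm and grips with 20 to 120 N. Pads are 22 mm wide; open, the fingers measure 114 mm over their backs; the gripper's body (76 mm by 85 mm) begins 54 mm behind the grasp point. The pads swing forward as they close: fully open they stand 13 mm farther back than shut.
Start: joints at [1.559, 0.359, 0.012, 0, -1.224, -0.288], TCP at [0.199, 0.645, 0.231] pointing down, gripper open.
Joint ranges: [-3.07, 3.07], [-1.43, 2.12], [-1.02, 1.25], [-3.03, 1.67], [-3.05, -0], [-3.03, 3.03]. Speed limits (rad/s): [2.39, 2.39, 3.01, 3.14, 3.14, 3.14].

### API

Orientations are given as a unit quaternion [w, x, y, z].
In Python, from plant import readout, optics, bot, finder gives the robot as it stands.
- The arm moves only by the shell command python3 -m jog 'ROWS' [OPENING] [FORCE]. ROWS is JSON, one flat list of numbers, 4 for each row, row after row: the shift along the tool's x, y, z in mm, then the turn about the tool's z in rad. A call has 1 to 10 rows; each row is the pose to reach, as a shift and turn from the pose commanded when the call began, along the tool's axes at that moment; what a row does not reach only later rows make up. A row lasts 1/12 s, in which the tool goes at most 41.7 mm and 7.16 degrees, less where a joint would pass 70% of its speed; a pose out of reach is approached as far as the arm can. A call with a gripper value outside its range is refused whole. OPENING is the finger opening in mm, from 0 to 85.4, set as the call begins (- or left out, the last holds). The fingers move at their own pace and stop on an object; FORCE is the grip in N (left out, the last holds). Time passes only in rows, so rows that repeat a pose let the fingers close. It gives the time, the measured TCP pose, the force and the opening at its end, in the units of the state.
- readout.sense(): the state, without advancing time (a new reading comes with each control period).
- optics.get_image(name): name is "scene" or "top"; returns a dict with "color" (400x640x3 uint8, red, green, blue), "range_z" (400x640 float32, m along the optical axis (not along the pixel's ray), 0 where there is no reading), "fx", "fy", "cx", "cy" (pixels), "T" (4x4, takes a point from camera to world coordinates). Camera axes: x right, y down, z forward; pixel columns grow to the right and rows downward; lengths in m; the calibration is good to about 2 mm. A picture is of the moment at which its call begins.
- bot.sign_off(): hands the job in, once; it reports no verdict.
Trained networks look in the newest picture that a camera, given by its name, has taken for a name from the list of things; names that differ only in an ending like _2 or _b are one class to them, and where a whole thing is asked for, a point or a joint stands for the part that bears it (a point fixed in the world has none). Each returns a list of dicts, best first, with "confidence" (0 to 1); they miss things now and then, are a little off and sometimes report something else, mostly with a low value. They report only what shows in the picture. A call takes as long as a camera call. They do not tell look-alikes from the thing itself.
- finder.outline_of(camera, label): "region" (400x640 bool, what is visible of it) and "location" ([row, column] in pixels, amid what is visible of it).
The state is a dict: "t": time; "joint_pos": joint angles; "qd": joint speeds; "effort": joint torques, N m; "position": TCP position; "ee_rot": TCP orientation; "contact_force": force on the tool from outside, world axes, zero at the start; "torque": the same for the moment, N m; "opening": opening from 0.0 (shut) to 1.0 (fully open).
Only numpy, scipy, OpenCV 4.12 (cv2) and the standard library are available. Lean on these libraries where they do the work, as an engineer would, in place of code of your own. Each camera call takes 0.05 s, during which the arm holds its last target. There are 200 camera calls.

### The job

A tin is standing on the drip plate at the front of the spice carousel, in the way of the oil cruet's spout: pick it up and stand it on the round cork trivet, without the carousel striking it. Then turn the carousel by the bar handle on top until the cruet's spout points straight out over the middle of the drip plate, and keep the turntable still there: finish while still gripping the handle, do not let go. Keep the tin upright and leave the bowl, bottle and mug where they are.

Things in the scene. Friction and masses are not known exactly. Their poses are not given: they have to be found in the camera images.
- stand: Fixed dark steel stand of the carousel, under the wooden turntable (230 mm across, top at z = 28 mm). Its drip plate (70 mm wide, 5 mm thick) sticks out flat to 210 mm from the turning axis along the stand's own -x axis: that is the carousel's FRONT, roughly towards the robot, give or take 25 degrees. Origin: on the turning axis at counter height, z up.
- turntable (a joint): Turntable angle on the stand, rad, anticlockwise from above; 0 (or a full turn) = spout exactly to the front. Starts at 1.0 to 5.28, turns both ways with no stop within a full turn, friction about 0.06 N m, stays where left. Besides the cruet it carries four fixed plain jars (56 mm across, flat steel lids, tops at z = 100 mm) centred 74 mm from the axis.
- spout_tip (a point): Tip of the thin black spout (15 mm thick) of the white ceramic oil cruet, the only vessel with a spout, fixed on the turntable (56 mm across, 90 mm high, centred 74 mm from the turning axis, top at z = 118 mm). The tip lies 160 mm from the axis, 96 mm above the counter, 45 mm past the turntable's edge; it would strike the tin. Its own -x axis points along the spout.
- tin_center (a point): Centre (half-way up) of the closed round metal tin, 60 mm across and 95 mm high, 0.13 to 0.25 kg, loose. It stands on the drip plate about 170 mm in front of the turning axis. Grip it with the fingers along the stand's y axis (to its left and right seen from the front); behind it there is little room before the jars.
- trivet: Round cork trivet, fixed on the counter, 130 mm across and 8 mm thick, to the left or right of the carousel. Origin: centre of its underside, at counter height; its top is at z = 8 mm.
- bowl: White bowl, 116 mm across, 55 mm high, loose, on the other side from the trivet; bystander. Origin: centre of its underside.
- bottle: Amber glass bottle, 62 mm across, 190 mm high, loose, off to one side at the back; bystander. Origin: centre of its underside.
- mug: White mug with a handle, 80 mm across, 90 mm high, loose, off to the other side at the back; bystander. Origin: centre of its underside.
- handle_center (a point): Dark wooden bar handle on top of the carousel, fixed to the turntable, centred on the turning axis above a 16 mm post: 70 mm long (its own x axis, in line with the spout, -x on the spout's side), 16 mm thick (y), 30 mm high. This point: its centre, 176 mm above the counter. Pinch it from above across the 16 mm.
Mind the look-alikes: they are no part of the job. Leave any orange or pink look-alike of the part that bears tin_center alone. Several things look just like the trivet: the one meant starts farthest to the robot's left.

How it is judged:
On the way:
1. the tin stands on the cork trivet, let go (horizontal distance between tin_center and trivet below 0.04 m and height (world z) of tin_center between 0.05 and 0.059 m and angle between tin_center's own z axis and vertical below 0.1 rad and contact force between the fingers and tin below 0.2 N), for 0.2 s.
At the end, for the whole second after the job is handed in: The fingers grip the bar handle with more than 3 N, the turntable is still (under 0.05 rad/s), the spout tip lies within 18 mm sideways of the middle line of the drip plate (about 6 degrees), and the tin stands upright and still on the trivet, its centre within 40 mm of the trivet's, untouched (all of step 1 and x of spout_tip in the frame of stand below -0.14 m and y of spout_tip in the frame of stand between -0.018 and 0.018 m and velocity of joint turntable between -0.05 and 0.05 rad/s and contact force between the fingers and turntable_c0 above 3 N and linear speed of tin below 0.02 m/s); the arm keeps its last pose, push and grip.
It fails at once if the tin is tipped over (angle between tin_center's own z axis and vertical above 0.6 rad).
It fails at once if the turning carousel strikes the tin (contact force between turntable and tin above 1 N).
It fails at once if the bowl, bottle or mug is moved more than 30 mm (distance of any of bowl, bottle, mug from where it was at the start of the episode above 0.03 m).
It also fails if it takes over 72 s, if anything falls off the work surface, if the arm or the gripper's body presses on something with over 40 N, if the wrist force passes 120 N, or if a joint passes its speed limit or range.

## Working session

There is one attempt and no reset: what is moved stays moved. The work goes in short steps, Python scripts to look and compute and a shell command to move; the robot and the scene stay as the last step left them, time stands still between calls to the robot, and variables do not carry over. Pictures are saved under pics/ and viewed, about 8 in all and at most 12, crops included, and the job is handed in when it is done.

```bash
mkdir -p pics; ls; cat > h.py <<'E'
import numpy as np,cv2
from plant import readout,optics,bot,finder
def pts(im,mask=None):
    z=im["range_z"]; v,u=np.nonzero((z>0) if mask is None else (mask&(z>0)))
    d=z[v,u]; P=np.c_[(u-im["cx"])/im["fx"]*d,(v-im["cy"])/im["fy"]*d,d]
    return P@im["T"][:3,:3].T+im["T"][:3,3],v,u
def save(im,n,s=1): 
    c=cv2.cvtColor(im["color"],cv2.COLOR_RGB2BGR); cv2.imwrite("pics/"+n,c)
E
python3 - <<'E'
from h import *
print(readout.sense())
for c in("top","scene"):
    im=optics.get_image(c); save(im,c+"0.png"); print(c,im["T"].round(3).tolist())
    for l in ["stand","turntable","spout_tip","tin_center","trivet","bowl","bottle","mug","handle_center"]:
        for r in finder.outline_of(c,l)[:5]:
            P,v,u=pts(im,r["region"])
            print(l,round(r["confidence"],2),np.round(r["location"]),len(P),*( [P.mean(0).round(3),P.min(0).round(3),P.max(0).round(3)] if len(P) else []))
E
```

```text
pics
{'t': 0.0, 'joint_pos': array([ 1.55908340e+00,  3.59398483e-01,  1.10282047e-02, -3.20679000e-04,
       -1.22415107e+00, -2.88146898e-01]), 'qd': array([ 0.00188418,  0.00025334, -0.00100883, -0.00168748, -0.00121554,
       -0.0006769 ]), 'effort': array([ 2.17392779e-03, -5.83325994e+01,  2.93413085e+01,  6.93650365e+00,
       -6.05894122e-03, -2.56163304e-05]), 'position': array([0.19924855, 0.64438668, 0.23034819]), 'ee_rot': array([ 8.75056546e-04,  9.88773012e-01, -1.49422768e-01, -3.04828664e-05]), 'contact_force': array([-0.89139449,  0.13657757,  0.11355162]), 'torque': array([ 0.02844962,  0.03519498, -0.03975005]), 'opening': 1.0001547769993682}
top [[-0.022, -0.987, 0.16, 0.338], [-1.0, 0.025, 0.012, -0.009], [-0.016, -0.16, -0.987, 1.216], [0.0, 0.0, 0.0, 1.0]]
stand 0.77 [178. 315.] 3985 [0.606 0.014 0.059] [ 0.417 -0.1   -0.004] [0.754 0.17  0.194]
turntable 0.56 [176. 310.] 3740 [0.617 0.016 0.063] [ 0.512 -0.1   -0.006] [0.749 0.173 0.194]
spout_tip 0.69 [176. 309.] 3777 [0.618 0.015 0.062] [ 0.515 -0.105 -0.006] [0.754 0.166 0.194]
tin_center 0.82 [224. 321.
[... 1380 characters left out ...]
8] [ 0.434 -0.034  0.007] [0.494 0.021 0.107]
trivet 0.58 [172. 377.] 896 [0.301 0.214 0.008] [ 0.232  0.152 -0.001] [0.365 0.277 0.017]
trivet 0.56 [212. 417.] 1138 [0.479 0.318 0.008] [ 0.406  0.255 -0.004] [0.543 0.384 0.017]
trivet 0.54 [258. 329.] 4728 [0.652 0.02  0.067] [ 0.506 -0.096 -0.   ] [0.747 0.173 0.197]
bowl 0.96 [213. 202.] 964 [ 0.465 -0.358  0.029] [ 0.423 -0.409 -0.002] [ 0.537 -0.297  0.061]
bottle 0.69 [264. 446.] 986 [0.712 0.326 0.101] [ 0.596  0.302 -0.003] [0.732 0.402 0.195]
mug 0.71 [282. 193.] 1100 [ 0.704 -0.359  0.049] [ 0.614 -0.413 -0.005] [ 0.747 -0.318  0.094]
handle_center 0.84 [256. 327.] 4778 [0.652 0.019 0.066] [ 0.486 -0.1   -0.007] [0.747 0.163 0.197]
```

View pics/top0.png

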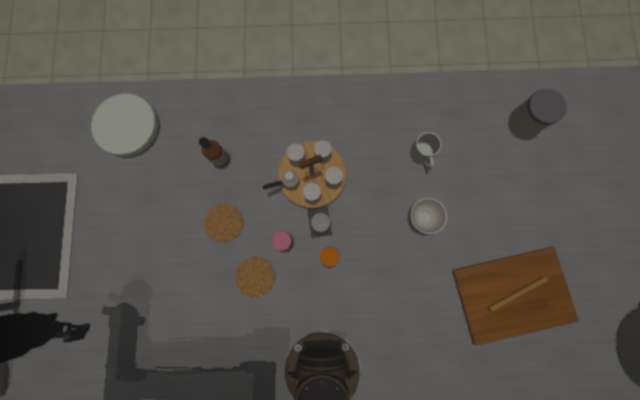

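View pics/scene0.png

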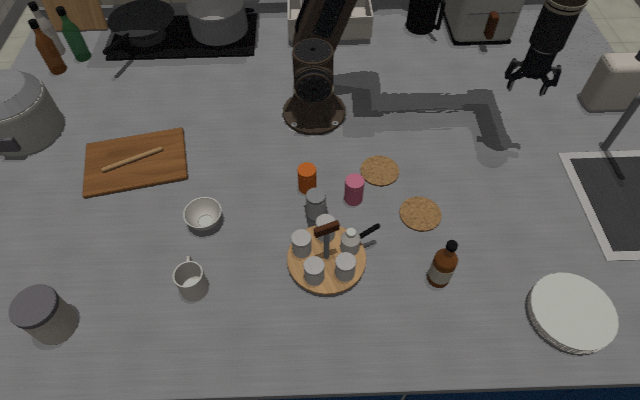

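The top view shows the grey tin at (320,222), pink at (283,241) and orange at (330,257). The leftmost trivet is at (223,223), and the cruet spout points left at (273,184). Next I'll fit the geometry.

```bash
cat > fit.py <<'E'
from h import *
from scipy.optimize import least_squares
def circ(P,r):
    s=least_squares(lambda c:np.hypot(*(P-c).T)-r,P.mean(0),loss="soft_l1",f_scale=.003); return s.x
def fit(c,ax=None):
    im=optics.get_image(c); P,v,u=pts(im); col=im["color"][v,u].astype(float)
    C=np.array([.625,.0]) if ax is None else ax
    d=np.hypot(*(P[:,:2]-C).T); o={}
    H=P[(d<.05)&(P[:,2]>.165)&(P[:,2]<.2)&(col[:,0]>1.5*col[:,2])]
    Ht=H[H[:,2]>.183]; m=(Ht[:,:2].min(0)+Ht[:,:2].max(0))/2
    w,V=np.linalg.eigh(np.cov(Ht[:,:2].T)); o["handle"]=(len(Ht),Ht.mean(0).round(4),m.round(4),np.degrees(np.arctan2(V[1,1],V[0,1])).round(1),w.round(6))
    # disc: wood coloured
    D=(d<.14)&(P[:,2]>.018)&(P[:,2]<.038)&(col[:,0]>1.3*col[:,2]); m8=np.zeros(im["range_z"].shape,np.uint8); m8[v[D],u[D]]=255
    Q=P[D][:,:2]; hull=cv2.convexHull(Q.astype(np.float32))[:,0]; o["disc"]=(len(Q),circ(hull,.114).round(4))
    S=P[(P[:,2]>.075)&(P[:,2]<.115)&(d>.118)&(d<.2)&(col.max(1)<50)]
    if len(S): 
        q=S[np.argsort(-np.hypot(*(S[:,:2]-C).T))]; o["spout"]=(len(S),S.mean(0).round(4),q[:3].round(4).tolist())
    return o,P,v,u,col,im
E
python3 - <<'E'
from fit import *
for c in("top","scene"):
    o,P,v,u,col,im=fit(c); 
    for k in o: print(c,k,*o[k])
    for n,c0 in(("tin",(.463,-.008)),("pink",(.405,.115)),("orange",(.353,-.036))):
        T=P[(np.hypot(*(P[:,:2]-c0).T)<.05)&(abs(P[:,2]-.098)<.008)]
        print(n,len(T),T.mean(0).round(4),((T.min(0)+T.max(0))/2).round(4))
    T=P[(np.hypot(*(P[:,:2]-(.473,.316)).T)<.09)&(P[:,2]<.02)]; cc=col[(np.hypot(*(P[:,:2]-(.473,.316)).T)<.09)&(P[:,2]<.02)]
    T=T[cc[:,0]>1.4*cc[:,2]]; print("trivet",len(T),T.mean(0).round(4),((T.min(0)+T.max(0))/2).round(4))
    # drip plate: dark pixels low
    cx=np.array([.625,.015]); d=np.hypot(*(P[:,:2]-cx).T)
    G=(P[:,0]<.52)&(d<.22)&(d>.12)&(P[:,2]<.015)&(col.max(1)<55)&(abs(P[:,1])<.08)
    print("plate",G.sum(),P[G].mean(0).round(4) if G.any() else "")
    big=cv2.resize(im["color"][130:270,240:380] if c=="top" else im["color"][150:300,260:400],None,fx=4,fy=4,interpolation=2)
    cv2.imwrite(f"pics/{c}_crop.png",np.clip(cv2.cvtColor(big,4).astype(float)*1.6,0,255).astype(np.uint8))
E
```

```text
top handle 122 [0.6253 0.0167 0.19  ] [0.6245 0.0162] 110.1 [2.2e-05 3.6e-04]
top disc 1899 [0.6263 0.0141]
top spout 59 [0.5795 0.1393 0.0928] [[0.5677, 0.164, 0.1008], [0.57, 0.1633, 0.105], [0.5732, 0.1633, 0.1048]]
tin 294 [ 0.4559 -0.0102  0.0994] [ 0.4559 -0.0099  0.0976]
pink 285 [0.4018 0.1108 0.0944] [0.4019 0.1111 0.0954]
orange 295 [ 0.3504 -0.0357  0.0945] [ 0.3514 -0.0362  0.0951]
trivet 1162 [0.472  0.3158 0.007 ] [0.4742 0.3173 0.0037]
plate 31 [ 0.4307 -0.0074  0.0052]
scene handle 160 [0.6352 0.0166 0.1903] [0.6337 0.0167] 110.3 [2.50e-05 3.83e-04]
scene disc 2076 [0.6326 0.0179]
scene spout 100 [0.5874 0.1425 0.0914] [[0.578, 0.1695, 0.1032], [0.5807, 0.1693, 0.1021], [0.5757, 0.1672, 0.0997]]
tin 276 [ 0.4647 -0.0062  0.0997] [ 0.4628 -0.0067  0.0981]
pink 242 [0.4095 0.1156 0.0951] [0.4075 0.1158 0.0974]
orange 225 [ 0.3579 -0.031   0.0953] [ 0.3564 -0.0303  0.0964]
trivet 1132 [0.4788 0.3172 0.0083] [0.4762 0.3182 0.0049]
plate 17 [ 0.4836 -0.027   0.0053]
```

View pics/top_crop.png

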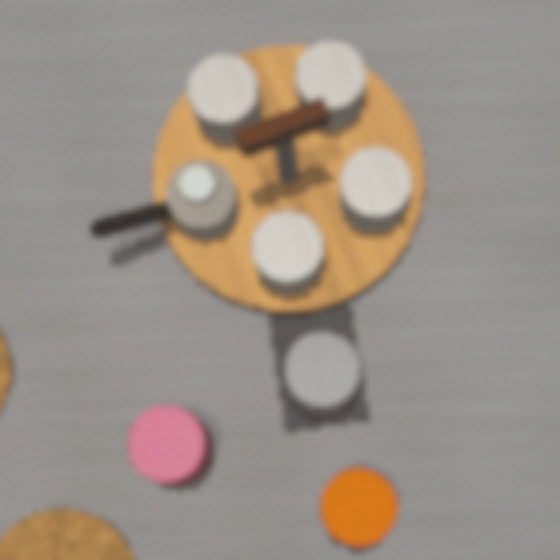

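Averaging the two cameras gives axis ≈(0.629,0.016), tin ≈(0.460,-0.008) and trivet ≈(0.474,0.317). The front direction is ≈188° and the spout ≈110°. Now moving above the tin.

```bash
python3 -m jog '[10,12,0,-0.02, 34,42,0,-0.06, 59,73,0,-0.1, 84,104,0,-0.14, 109,135,0,-0.18, 134,166,0,-0.22, 159,197,0,-0.26, 184,228,0,-0.3, 209,259,0,-0.34, 234,290,0,-0.38]' 85
python3 - <<'E'
from h import *
from scipy.spatial.transform import Rotation as R
s=readout.sense(); q=s["ee_rot"]; M=R.from_quat(np.r_[q[1:],q[0]]).as_matrix()
print(s["position"],M.round(3),s["joint_pos"].round(2))
print(1000*M.T@(np.array([.460,-.008,.2])-s["position"]), "phi",np.degrees(np.arctan2(M[1,0],M[0,0])))
E
```

```text
t: 1.93
position: [0.3375, 0.2969, 0.2316]
ee_rot: [-0.0, 0.999, 0.041, 0.0]
contact_force: [1.8, 1.1, 0.1]
opening: 0.995
[0.33753023 0.29688227 0.23162924] [[ 0.997  0.083  0.   ]
 [ 0.083 -0.997  0.001]
 [ 0.001 -0.001 -1.   ]] [ 1.16 -0.02 -0.46  0.   -1.13  0.49]
[ 96.83865753 313.98570913  31.42768446] phi 4.740194273797021
```

```bash
cat > g.py <<'E'
import sys
from h import *
from scipy.spatial.transform import Rotation as R
# go: shift to x y z, turn to phi (deg)
a=list(map(float,sys.argv[1:])); s=readout.sense(); q=s["ee_rot"]; M=R.from_quat(np.r_[q[1:],q[0]]).as_matrix()
ph=np.degrees(np.arctan2(M[1,0],M[0,0]))
print("t",round(s["t"],2),"pos",s["position"].round(4),"phi",ph.round(2),"F",s["contact_force"].round(1),"T",s["torque"].round(2),"open",round(s["opening"],3),"j",s["joint_pos"].round(2),"tilt",np.degrees(np.arccos(-M[2,2])).round(2))
if a: print("shift mm",(1000*M.T@(np.array(a[:3])-s["position"])).round(1),"turn",np.round(-np.radians((a[3]-ph+180)%360-180),3) if len(a)>3 else "")
E
python3 g.py .46 -.008 .2 8
```

```text
t 1.93 pos [0.3375 0.2969 0.2316] phi 4.74 F [1.8 1.1 0.1] T [-0.01 -0.21  0.01] open 0.995 j [ 1.16 -0.02 -0.46  0.   -1.13  0.49] tilt 0.06
shift mm [ 96.8 314.   31.4] turn -0.057
```

```bash
python3 -m jog '[11,37,2,-0.01, 22,74,6,-0.02, 33,111,10,-0.03, 44,148,14,-0.04, 55,185,18,-0.05, 66,222,22,-0.057, 77,259,26,-0.057, 88,290,30,-0.057, 97,314,31,-0.057, 97,314,31,-0.057]'; python3 -m jog '[0,0,0,0,0,0,0,0,0,0,0,0]'; python3 g.py .46 -.008 .2 8
python3 - <<'E'
from h import *
im=optics.get_image("scene")
big=cv2.resize(im["color"][120:280,240:400],None,fx=3.7,fy=3.7,interpolation=2)
cv2.imwrite("pics/hover.png",np.clip(cv2.cvtColor(big,4).astype(float)*1.7,0,255).astype(np.uint8))
p=readout.sense()["position"]; P,v,u=pts(im)
m=(abs(P[:,:2]-p[:2]).max(1)<.08)&(P[:,2]>.19)&(P[:,2]<.28)
for z in(.2,.215,.23,.245,.26):
    q=P[m&(abs(P[:,2]-z)<.008)]
    if len(q): print(z,len(q),q.min(0).round(4),q.max(0).round(4))
E
```

```text
t: 2.77
position: [0.4601, -0.0098, 0.1999]
ee_rot: [0.0, 0.998, 0.067, -0.0]
contact_force: [0.7, 0.1, 1.7]
opening: 0.994
t: 3.02
position: [0.459, -0.0059, 0.2005]
ee_rot: [-0.0, 0.998, 0.069, 0.0]
contact_force: [-0.3, -0.5, 0.4]
opening: 0.996
t 3.02 pos [ 0.459  -0.0059  0.2005] phi 7.9 F [-0.3 -0.5  0.4] T [ 0.01 -0.01  0.04] open 0.996 j [ 0.42  0.02 -0.49 -0.   -1.06  1.29] tilt 0.03
shift mm [0.7 2.2 0.5] turn -0.002
0.215 12 [ 0.4419 -0.0568  0.2114] [0.4782 0.0431 0.223 ]
0.23 41 [ 0.4447 -0.0615  0.2228] [0.479  0.049  0.2371]
0.245 34 [ 0.4574 -0.0587  0.237 ] [0.4791 0.0514 0.2529]
0.26 110 [ 0.4403 -0.0791  0.2524] [0.4851 0.0672 0.268 ]
```

View pics/hover.png

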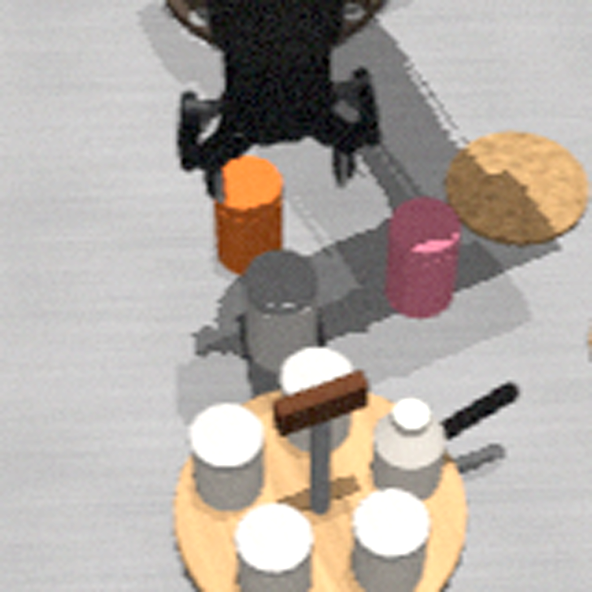

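```bash
python3 -m jog '[-1,1,12,0, -2,1,30,0, -2,1,50,0, -2,1,70,0, -2,1,90,0, -2,1,110,0, -2,1,128,0, -2,1,142,0, -2,1,153,0, -2,1,153,0]'; python3 g.py .457 -.008 .047 8; python3 -m jog '[0,0,0,0,0,0,0,0,0,0,0,0,0,0,0,0,0,0,0,0,0,0,0,0,0,0,0,0]' 50 40;python3 -m jog '[0,0,0,0,0,0,0,0,0,0,0,0,0,0,0,0]'; python3 g.py
```

```text
t: 3.9
position: [0.4559, -0.0073, 0.0456]
ee_rot: [0.0, 0.998, 0.069, -0.002]
contact_force: [-0.3, 0.0, -0.1]
opening: 0.993
t 3.9 pos [ 0.4559 -0.0073  0.0456] phi 7.95 F [-0.3  0.  -0.1] T [-0.04  0.04 -0.02] open 0.993 j [ 0.42  0.22 -0.69 -0.   -0.66  1.29] tilt 0.19
shift mm [ 1.   0.9 -1.4] turn -0.001
t: 4.48
position: [0.4581, -0.0072, 0.0484]
ee_rot: [-0.0, 0.998, 0.069, 0.001]
contact_force: [-2.2, 5.0, 6.7]
opening: 0.692
t: 4.82
position: [0.4581, -0.0072, 0.0484]
ee_rot: [-0.0, 0.998, 0.069, 0.001]
contact_force: [-2.1, 4.0, 6.6]
opening: 0.692
t 4.82 pos [ 0.4581 -0.0072  0.0484] phi 7.88 F [-2.1  4.   6.6] T [1.36 0.9  0.04] open 0.692 j [ 0.42  0.22 -0.69 -0.   -0.66  1.29] tilt 0.14
```

```bash
python3 -m jog '[0,0,-4,0, 0,0,-12,0, 0,0,-24,0, 0,0,-38,0, 0,0,-54,0, 0,0,-70,0, 0,0,-86,0, 0,0,-98,0, 0,0,-105,0, 0,0,-105,0]'; python3 g.py .473 .317 .155 8
python3 - <<'E'
from h import *
im=optics.get_image("scene")
big=cv2.resize(im["color"][120:280,240:440],None,fx=3.7,fy=3.7,interpolation=2)
cv2.imwrite("pics/lift.png",np.clip(cv2.cvtColor(big,4).astype(float)*1.7,0,255).astype(np.uint8))
E
```

```text
t: 5.65
position: [0.458, -0.0076, 0.1541]
ee_rot: [-0.0, 0.998, 0.069, 0.002]
contact_force: [0.2, 0.3, -1.6]
opening: 0.692
t 5.65 pos [ 0.458  -0.0076  0.1541] phi 7.86 F [ 0.2  0.3 -1.6] T [-0.03 -0.08  0.01] open 0.692 j [ 0.42  0.07 -0.56  0.   -0.94  1.29] tilt 0.18
shift mm [  59.3 -319.5   -0.5] turn -0.002
```

View pics/lift.png

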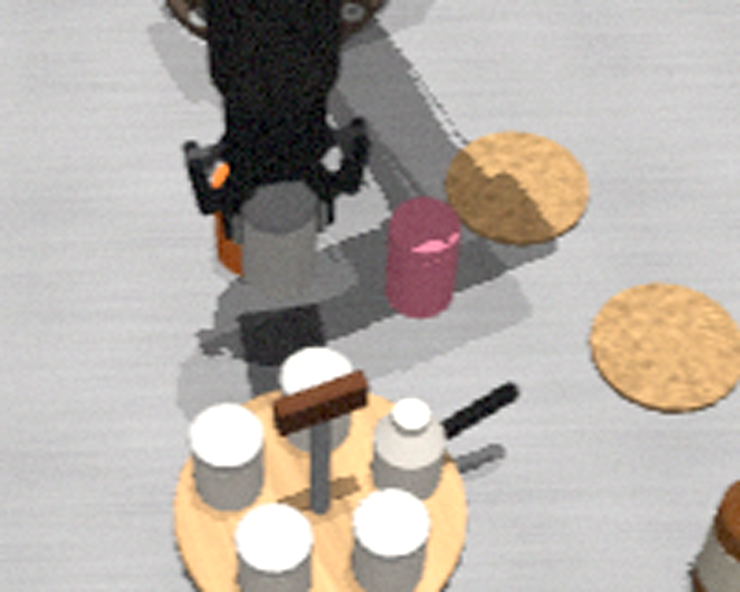

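The tin is lifted upright, and its shadow is at (280,335). Now carrying it to the trivet.

```bash
python3 -m jog '[2,-8,-3,0, 5,-26,-6,0, 10,-52,-8,0, 15,-80,-8,0, 20,-108,-8,0, 25,-136,-8,0, 30,-164,-8,0, 35,-192,-8,0, 40,-220,-8,0, 45,-246,-8,0]';python3 -m jog '[5,-26,0,0, 10,-48,0,0, 13,-64,0,0, 14,-72,0,0, 14,-74,0,0, 14,-74,0,0]'; python3 g.py .473 .317 .054 8
python3 - <<'E'
from h import *
im=optics.get_image("top"); P,v,u=pts(im); col=im["color"][v,u].astype(float)
m=(np.hypot(*(P[:,:2]-(.473,.316)).T)<.09)&(P[:,2]<.02)&(col[:,0]>1.4*col[:,2]); T=P[m]
print("trivet",len(T),T.min(0),T.max(0))
# plate, tin gone
x=P; d=np.hypot(x[:,0]-.626,x[:,1]-.0165)
G=(d<.225)&(d>.11)&(x[:,0]<.55)&(abs(x[:,1]+.01)<.06)&(x[:,2]<.012)
print(G.sum(), np.percentile(col[G].max(1),[5,25,50,75,95]))
big=cv2.resize(im["color"][120:280,200:400],None,fx=3.7,fy=3.7,interpolation=2)
cv2.imwrite("pics/over.png",np.clip(cv2.cvtColor(big,4).astype(float)*1.7,0,255).astype(np.uint8))
np.savez("top1.npz",P=P,v=v,u=u,col=col,T=im["T"],K=[im["fx"],im["fy"],im["cx"],im["cy"]],img=im["color"])
E
```

```text
t: 6.53
position: [0.4675, 0.2438, 0.1593]
ee_rot: [0.001, 0.998, 0.069, -0.001]
contact_force: [1.0, -1.0, -1.3]
opening: 0.693
t: 7.03
position: [0.4715, 0.3171, 0.1596]
ee_rot: [0.001, 0.998, 0.069, -0.001]
contact_force: [0.2, -0.3, -2.0]
opening: 0.689
t 7.03 pos [0.4715 0.3171 0.1596] phi 7.88 F [ 0.2 -0.3 -2. ] T [ 0.01 -0.01  0.01] open 0.689 j [ 0.94  0.24 -0.33 -0.   -1.    0.77] tilt 0.09
shift mm [  1.6   0.2 105.6] turn -0.002
trivet 756 [ 0.41086674  0.2518357  -0.00064762] [0.53668362 0.37215252 0.01426339]
1257 [ 64.  65.  89. 103. 105.]
```

View pics/over.png

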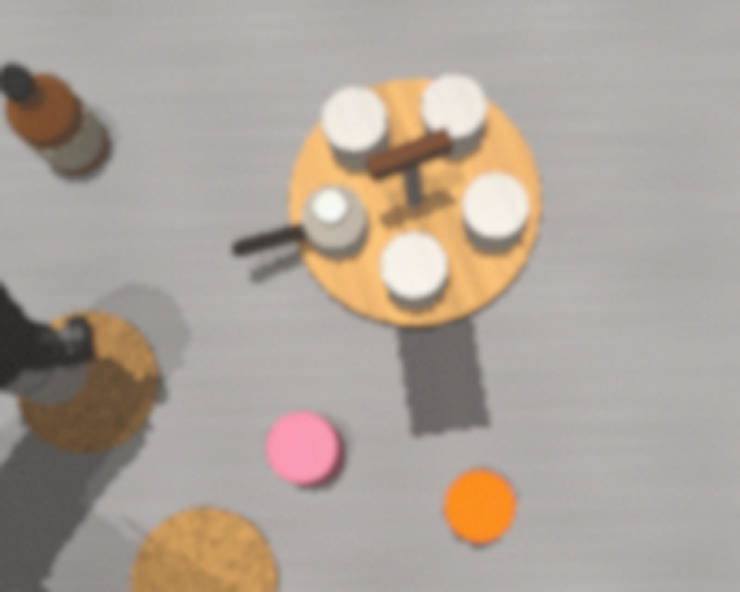

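The tin is held over the left trivet and the plate is now clear, with corners at about (412,437) and (490,425). Lowering the tin and fitting the plate.

```bash
python3 -m jog '[1,0,8,0, 1,0,20,0, 1,0,36,0, 1,0,52,0, 1,0,68,0, 1,0,82,0, 1,0,92,0, 1,0,99,0, 1,0,103,0, 1,0,103,0]'; python3 g.py .473 .317 .051 8
python3 - <<'E'
import numpy as np,cv2
from scipy.optimize import least_squares
f=np.load("top1.npz");img=f["img"];fx,fy,cx,cy=f["K"];T=f["T"]
v,u=np.mgrid[0:400,0:640]; r=np.stack([(u-cx)/fx,(v-cy)/fy,np.ones(u.shape)],-1)@T[:3,:3].T
X=T[:3,3]+r*((.005-T[2,3])/r[...,2])[...,None]
x,y=X[...,0],X[...,1]; d=np.hypot(x-.626,y-.0165)
W=(d>.125)&(d<.235)&(np.abs(np.arctan2(y-.0165,x-.626)+np.pi-np.radians(8)-2*np.pi*((np.arctan2(y-.0165,x-.626)>0)))<.45)
p,q,c=x[W],y[W],img[W].max(1).astype(float)
lo,hi=65,103
def res(k):
    th,ax,ay=k; e=np.array([np.cos(th),np.sin(th)]); s=(p-ax)*e[0]+(q-ay)*e[1]; t=-(p-ax)*e[1]+(q-ay)*e[0]
    sg=lambda z:1/(1+np.exp(-z/.0012))
    return hi+(lo-hi)*sg(.035-np.abs(t))*sg(.21-s)-c
for th0 in(185,188,192):
    s=least_squares(res,[np.radians(th0),.626,.0165],x_scale=[.05,.005,.005],diff_step=1e-4,loss="soft_l1",f_scale=10);print(np.degrees(s.x[0]),s.x[1:],s.cost)
E
```

```text
t: 7.92
position: [0.4728, 0.3169, 0.0567]
ee_rot: [0.0, 0.998, 0.068, -0.0]
contact_force: [0.2, -0.3, -0.9]
opening: 0.692
t 7.92 pos [0.4728 0.3169 0.0567] phi 7.84 F [ 0.2 -0.3 -0.9] T [-0.04  0.08  0.08] open 0.692 j [ 0.93  0.36 -0.44 -0.   -0.77  0.77] tilt 0.06
shift mm [ 0.2 -0.1  5.7] turn -0.003
187.75029141285935 [0.62798632 0.01612681] 3902.3688801395865
187.7502857254606 [0.62798635 0.01612679] 3902.368831458484
187.7497805040485 [0.62798869 0.01612627] 3902.3667607454718
```

```bash
python3 -m jog '[0,0,1,0, 0,0,2,0, 0,0,3,0, 0,0,4,0, 0,0,4,0, 0,0,4,0]'; python3 -m jog '[0,0,0.5,0, 0,0,1,0, 0,0,1,0, 0,0,1,0]'
```

```text
t: 8.42
position: [0.473, 0.3175, 0.0535]
ee_rot: [-0.0, 0.998, 0.069, 0.0]
contact_force: [-0.3, -0.6, -1.6]
opening: 0.693
t: 8.75
position: [0.4729, 0.3174, 0.0523]
ee_rot: [0.0, 0.998, 0.069, -0.0]
contact_force: [-0.5, 0.7, -1.9]
opening: 0.693
```

```bash
python3 -m jog '[0,0,0.5,0, 0,0,1,0, 0,0,1,0, 0,0,1,0]'; python3 -m jog '[0,0,0.5,0, 0,0,1,0, 0,0,1,0, 0,0,1,0]'
```

```text
t: 9.08
position: [0.473, 0.3175, 0.0515]
ee_rot: [-0.0, 0.998, 0.069, 0.0]
contact_force: [-0.4, 0.4, 1.6]
opening: 0.691
t: 9.42
position: [0.473, 0.3175, 0.0514]
ee_rot: [-0.0, 0.998, 0.069, 0.0]
contact_force: [-5.0, -1.8, 10.6]
opening: 0.693
```

```bash
python3 -m jog '[0,0,-1,0, 0,0,-1,0]'; python3 -m jog '[0,0,0,0,0,0,0,0,0,0,0,0,0,0,0,0,0,0,0,0,0,0,0,0]' 72;  python3 -m jog '[0,0,0,0,0,0,0,0,0,0,0,0,0,0,0,0,0,0,0,0,0,0,0,0]' 85; python3 -m jog '[0,0,-4,0, 0,0,-14,0, 0,0,-30,0, 0,0,-48,0, 0,0,-68,0, 0,0,-90,0, 0,0,-114,0, 0,0,-138,0, 0,0,-160,0, 0,0,-175,0]'; python3 g.py .627 .0165 .24 -70
python3 - <<'E'
from h import *
for c in("top","scene"):
    im=optics.get_image(c); P,v,u=pts(im); m=np.hypot(*(P[:,:2]-(.473,.317)).T)<.06
    T=P[m&(abs(P[:,2]-.102)<.009)]; print(c,len(T),np.median(T,0).round(4) if len(T) else"")
big=cv2.resize(im["color"][120:300,300:500],None,fx=3.3,fy=3.3,interpolation=2)
cv2.imwrite("pics/placed.png",np.clip(cv2.cvtColor(big,4).astype(float)*1.7,0,255).astype(np.uint8))
E
```

```text
t: 9.58
position: [0.473, 0.3175, 0.0515]
ee_rot: [-0.0, 0.998, 0.069, 0.0]
contact_force: [0.4, 0.5, -1.5]
opening: 0.689
t: 10.08
position: [0.473, 0.3174, 0.0512]
ee_rot: [0.0, 0.998, 0.069, -0.0]
contact_force: [-0.6, 0.5, 0.3]
opening: 0.843
t: 10.58
position: [0.4729, 0.3174, 0.0513]
ee_rot: [-0.0, 0.998, 0.069, 0.0]
contact_force: [-0.4, 0.1, -0.2]
opening: 0.996
t: 11.42
position: [0.4735, 0.3177, 0.23]
ee_rot: [-0.001, 0.998, 0.069, 0.001]
contact_force: [0.1, 0.1, -0.7]
opening: 0.997
t 11.42 pos [0.4735 0.3177 0.23  ] phi 7.88 F [ 0.1  0.1 -0.7] T [ 0.07 -0.02 -0.05] open 0.997 j [ 0.93  0.19 -0.23  0.   -1.15  0.77] tilt 0.21
shift mm [110.8 319.4 -10.3] turn 1.359
top 258 [0.4674 0.3114 0.1019]
scene 286 [0.4797 0.3169 0.1032]
```

View pics/placed.png

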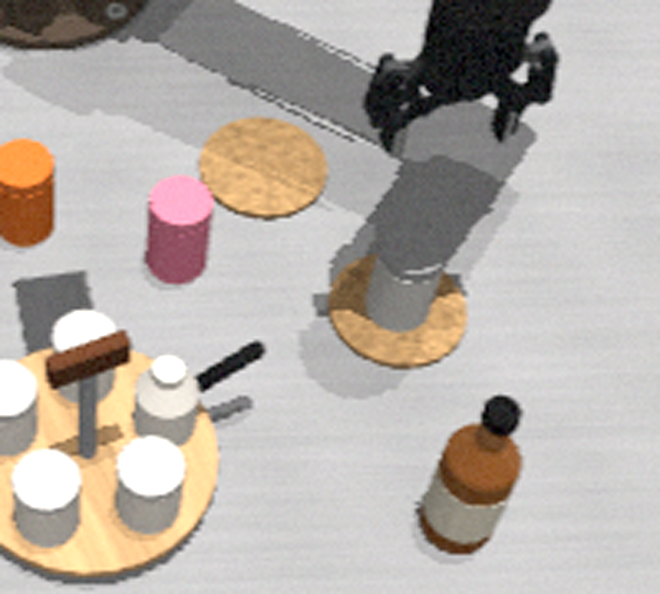

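The tin stands at the trivet's centre, and the bottle, carousel and pink tin are undisturbed. Next, above the handle.

```bash
python3 -m jog '[4,10,-4,0.05, 13,36,-8,0.16, 23,66,-10,0.27, 33,96,-10,0.38, 43,126,-10,0.49, 53,156,-10,0.6, 64,186,-10,0.71, 75,216,-10,0.82, 86,246,-10,0.93, 96,276,-10,1.04]'; python3 g.py .629 .017 .24 -69.8
```

```text
t: 12.35
position: [0.606, 0.0556, 0.2363]
ee_rot: [0.0, 0.899, -0.439, -0.0]
contact_force: [1.3, 1.4, 0.5]
opening: 0.996
t 12.35 pos [0.606  0.0556 0.2363] phi -52.03 F [1.3 1.4 0.5] T [ 0.11 -0.07 -0.02] open 0.996 j [ 0.41  0.25 -0.13 -0.   -1.19  0.25] tilt 0.02
shift mm [44.5  5.6 -3.7] turn 0.31
```

```bash
python3 -m jog '[15,2,0,0.1, 32,4,0,0.21, 44,6,0,0.31, 44,6,0,0.31, 44,6,0,0.31]'; python3 g.py .629 .017 .162 -69.8
python3 - <<'E'
from fit import *
for c in("top","scene"):
    o,P,v,u,col,im=fit(c); print(c,*[f"{k} {o[k]}" for k in o])
    p=readout.sense()["position"]
big=cv2.resize(im["color"][150:310,230:430],None,fx=3.7,fy=3.7,interpolation=2)
cv2.imwrite("pics/hh.png",np.clip(cv2.cvtColor(big,4).astype(float)*1.7,0,255).astype(np.uint8))
E
```

```text
t: 12.77
position: [0.6281, 0.0183, 0.2359]
ee_rot: [0.0, 0.822, -0.57, -0.0]
contact_force: [-0.7, -0.1, 1.3]
opening: 0.993
t 12.77 pos [0.6281 0.0183 0.2359] phi -69.47 F [-0.7 -0.1  1.3] T [ 0.01 -0.04  0.02] open 0.993 j [ 0.34  0.28 -0.09 -0.   -1.2   0.02] tilt 0.05
shift mm [ 1.5 -0.5 73.9] turn 0.006
top handle (42, array([0.6177, 0.0357, 0.1898]), array([0.6191, 0.0353]), np.float64(121.6), array([2.0e-05, 4.3e-05])) disc (1603, array([0.6262, 0.014 ])) spout (72, array([0.5788, 0.1397, 0.0917]), [[0.5717, 0.1677, 0.097], [0.5677, 0.1639, 0.1008], [0.5708, 0.1639, 0.101]])
scene handle (102, array([0.6388, 0.0055, 0.1901]), array([0.6373, 0.0058]), np.float64(109.9), array([2.40e-05, 1.62e-04])) disc (2058, array([0.6335, 0.0181])) spout (111, array([0.5873, 0.1425, 0.0914]), [[0.5779, 0.17, 0.0977], [0.5763, 0.1695, 0.1057], [0.5744, 0.1671, 0.1029]])
```

View pics/hh.png

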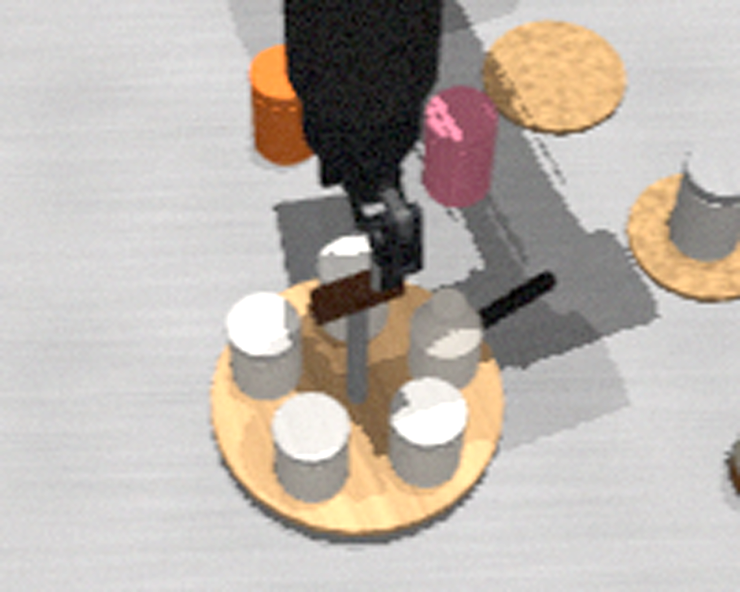

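The fingers straddle the bar as planned. Descending and closing.

```bash
python3 -m jog '[1,0,6,0.006, 1,0,20,0.006, 1,0,36,0.006, 1,0,52,0.006, 1,0,65,0.006, 1,0,74,0.006, 1,0,78,0.006, 1,0,78,0.006]';  python3 -m jog '[0,0,0,0,0,0,0,0,0,0,0,0,0,0,0,0,0,0,0,0,0,0,0,0,0,0,0,0,0,0,0,0,0,0,0,0,0,0,0,0]' 20 40; python3 g.py;  python3 -m jog '[0,0,0,0,0,0,0,0,0,0,0,0,0,0,0,0,0,0,0,0]' 5 40; python3 g.py .629 .017 .158 -69.8
```

```text
t: 13.53
position: [0.6281, 0.0182, 0.1573]
ee_rot: [0.001, 0.82, -0.572, -0.001]
contact_force: [0.1, -0.7, 0.6]
opening: 0.995
t: 14.37
position: [0.6287, 0.0179, 0.1583]
ee_rot: [0.0, 0.82, -0.572, -0.0]
contact_force: [0.3, 0.6, -0.3]
opening: 0.236
t 14.37 pos [0.6287 0.0179 0.1583] phi -69.83 F [ 0.3  0.6 -0.3] T [-0.02 -0.01  0.01] open 0.236 j [ 0.34  0.34 -0.19  0.   -1.04  0.01] tilt 0.0
t: 14.78
position: [0.6296, 0.0183, 0.1586]
ee_rot: [-0.001, 0.82, -0.572, 0.001]
contact_force: [5.3, 1.5, -2.1]
opening: 0.186
t 14.78 pos [0.6296 0.0183 0.1586] phi -69.82 F [ 5.3  1.5 -2.1] T [ 0.31 -1.51 -0.04] open 0.186 j [ 0.34  0.34 -0.19  0.   -1.04  0.01] tilt 0.1
shift mm [1.  1.  0.6] turn -0.0
```

```bash
python3 -m jog '[0,-1,0,-0.03, 0,-1,0,-0.1, 0,-1,0,-0.17, 0,-1,0,-0.24, 0,-1,0,-0.31, 0,-1,0,-0.38, 0,-1,0,-0.45, 0,-1,0,-0.52, 0,-1,0,-0.58, 0,-1,0,-0.6]' - 40; python3 g.py .629 .017 .158 7.75
```

```text
t: 15.62
position: [0.6293, 0.018, 0.1585]
ee_rot: [0.0, 0.953, -0.303, -0.0]
contact_force: [-0.8, -0.5, 2.2]
opening: 0.18
t 15.62 pos [0.6293 0.018  0.1585] phi -35.29 F [-0.8 -0.5  2.2] T [-0.26  0.15 -0.07] open 0.18 j [ 0.34  0.34 -0.19  0.   -1.04  0.62] tilt 0.04
shift mm [0.3 1.  0.5] turn -0.751
```

```bash
python3 -m jog '[0,0,0,-0.04, 0,0,0,-0.12, 0,0,0,-0.21, 0,0,0,-0.3, 0,0,0,-0.39, 0,0,0,-0.48, 0,0,0,-0.57, 0,0,0,-0.65, 0,0,0,-0.71, 0,0,0,-0.75]' - 40;python3 -m jog '[0,0,0,0,0,0,0,0,0,0,0,0]' ; python3 g.py .629 .017 .158 7.75
python3 - <<'E'
from fit import *
for c in("top","scene"):
    o,P,v,u,col,im=fit(c); print(c,*[f"{k} {o[k]}" for k in o])
    big=cv2.resize(im["color"][130:280,220:420],None,fx=3.7,fy=3.7,interpolation=2)
    cv2.imwrite(f"pics/end_{c}.png",np.clip(cv2.cvtColor(big,4).astype(float)*1.7,0,255).astype(np.uint8))
E
```

```text
t: 16.45
position: [0.6292, 0.0175, 0.1585]
ee_rot: [0.0, 0.998, 0.067, -0.0]
contact_force: [-0.9, -2.7, 2.4]
opening: 0.183
t: 16.7
position: [0.6292, 0.0176, 0.1585]
ee_rot: [0.0, 0.998, 0.065, -0.0]
contact_force: [-2.3, -5.0, 4.7]
opening: 0.182
t 16.7 pos [0.6292 0.0176 0.1585] phi 7.4 F [-2.3 -5.   4.7] T [-1.98  0.57  0.07] open 0.182 j [ 0.34  0.34 -0.19  0.   -1.04  1.36] tilt 0.07
shift mm [-0.3  0.5  0.5] turn -0.006
top handle (45, array([0.6039, 0.0114, 0.1896]), array([0.6052, 0.0093]), np.float64(-172.3), array([2.5e-05, 5.2e-05])) disc (1667, array([0.6264, 0.0141])) spout (57, array([ 0.4841, -0.0039,  0.096 ]), [[0.463, -0.0055, 0.101], [0.4635, -0.0086, 0.0957], [0.4658, -0.0086, 0.1026]])
scene handle (96, array([0.6424, 0.0195, 0.1909]), array([0.6397, 0.0254]), np.float64(-177.6), array([2.80e-05, 2.26e-04])) disc (2060, array([0.6329, 0.0178]))
```

View pics/end_top.png

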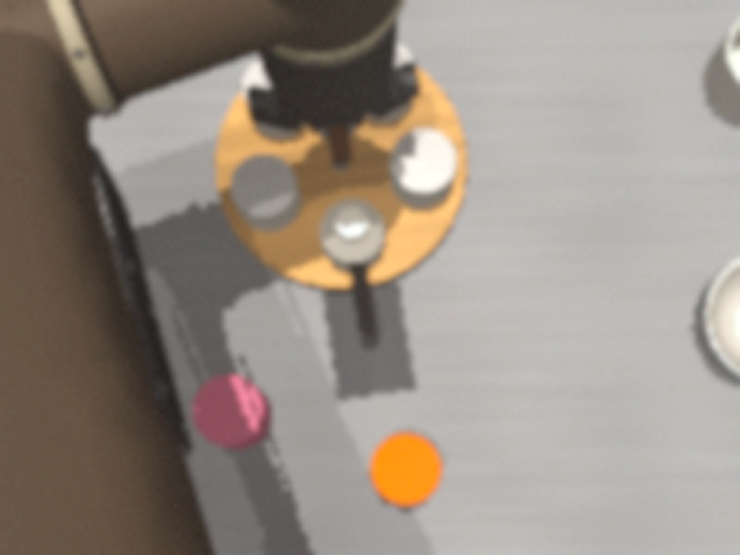

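View pics/end_scene.png

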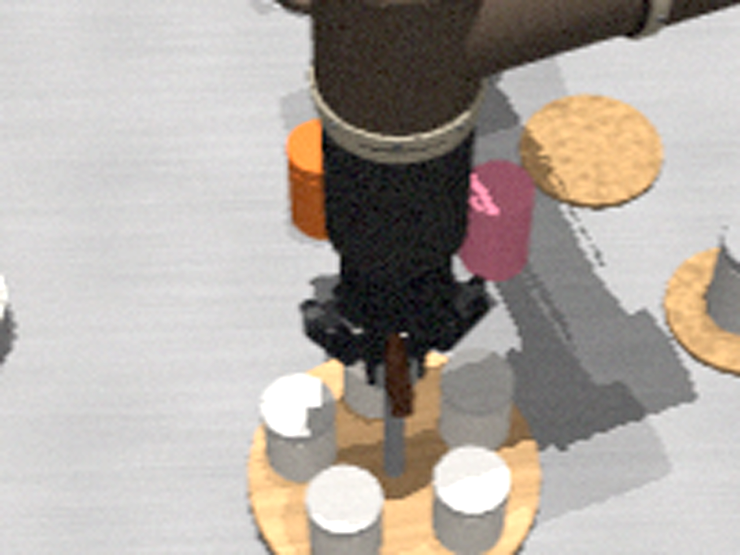

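The spout lies along the middle of the plate, with its tip at (370,343) between plate edges at ≈334 and ≈408. Last check of the tin, then I hand in.

```bash
python3 - <<'E'
from h import *
im=optics.get_image("scene"); P,v,u=pts(im); m=np.hypot(*(P[:,:2]-(.476,.317)).T)<.06
T=P[m&(abs(P[:,2]-.102)<.009)]; print(len(T),np.median(T,0).round(4))
s=readout.sense(); print(s["opening"],s["contact_force"],abs(s["qd"]).max(),bot.sign_off())
E
```

```text
290 [0.4791 0.3164 0.103 ]
the job is handed in; nothing more can be done
0.18119145238123033 [-2.29044814 -5.05943942  4.25622259] 0.0011622614079095503 None
```

I stood the tin on the leftmost cork trivet and let go, then turned the carousel about 77° anticlockwise by its bar handle. I handed in with the handle still gripped; no verdict is reported.

- **Spout:** measured direction is about 188.2° against 187.75° for the drip plate's middle line. That is roughly 1–2 mm sideways at the tip, within the 18 mm allowed. The last top picture shows it over the plate's middle.
- **Tin:** it is upright, with its top at z ≈ 0.103 m and within about 5 mm of the trivet's centre. It did not move while the carousel turned.
- **Grip:** the fingers stopped on the bar at about 15.5 mm (commanded 5 mm, 40 N). The arm was still, with only about 7 N of side load at the wrist.
- **Bystanders:** my moves kept clear of the bowl, bottle and mug. I did not re-measure them at the end.
- **Disagreement:** the two cameras differed by about 8 mm in x. I used values between the two, checked against the known gripper position.

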